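# Clear the ear defenders and hold the specimen carrier open

## Task

Hang the ear defenders standing in front of the specimen carrier's gate over the steel rail so that they hang freely from the bar, and let go of them. Then squeeze the carrier's two catches fully closed, first the one farther from the gate's hinge and then the one nearer to it, take the post on the gate and swing the gate past its detent until it stands wide open, about square to the carrier's front. Finish while still holding the gate there against its closing spring, and leave the tube rack, the bottle and the vial alone.

Things in the scene. Friction and masses are not known exactly. Their poses are not given: they have to be found in the camera images.
- muffs_mid (a point): Loose ear defenders, 130 wide (x), 60 deep (y), 140 high, 130-210 g, standing on their two cups like an upside-down U. The point is their middle, half-way up, 70 mm over the bench. x runs across the cups, z up. The headband's flat top, 22 wide (y) and 8 thick, runs along x from -40 to +40 mm; its underside is 62 mm above this point.
- rail_mid (a point): Fixed steel rail: a horizontal round bar, 12 mm thick, 240 mm long between two upright posts (16 mm thick, round feet 70 mm across). The point is the middle of the bar, on its axis, 170 mm above the bench. y runs along the bar, z up.
- carrier: Specimen carrier: fixed white box 200 deep (x), 250 wide (y), 140 high; clear gate with grey edges over its front. Origin: centre of the underside; -x is the gate side, y along the front, z up. The gate's upright hinge is at the -y end. On top, 70 mm behind the front edge, are two catches, each a pair of upright grey plates side by side in y: a fixed stop and, on its -y side, a sliding tab.
- catch1_tab (a point): Sliding tab of the first catch, farther from the hinge (at +y). Its plate is 26 mm long (x), 8 thick (y), top 40 mm above the carrier's top; the point is its middle, 26 mm above the carrier's top. Squeezing moves it to +y. Its hook holds the gate until then. The flat steel strip from tab to hook lies within 6 mm of the top.
- catch1_stop (a point): Fixed stop of the first catch: middle of the 8 mm thick plate, at the same height. 34 mm from the tab's middle at the start, 20 mm when squeezed closed (28 mm over both).
- catch2_tab (a point): Sliding tab of the second catch, the one nearer the gate's hinge; else like catch1_tab.
- catch2_stop (a point): Fixed stop of the second catch; else like catch1_stop.
- catch1 (a joint): How far the first catch is squeezed, m: 0 to 0.002 at the start, 0.014 fully closed. It slides against about 4 N of friction and stays where it is left.
- catch2 (a joint): The same for the second catch.
- gate_post (a point): Round grey upright post on the gate's top edge, 16 mm thick, the grip for opening: the point is on its axis, 30 mm above the carrier's top; the post goes 22 mm higher. It turns with the gate about gate_hinge.
- gate_hinge (a point): On the gate's upright hinge axis, at the height of the carrier's top; the post is 145 mm along the gate from it, and 8 mm in front. The gate is 235 mm long. A steel detent, 16 mm high, sits on the carrier's top beside it.
- gate (a joint): Gate angle, rad: 0 shut, growing as the free end swings out in front (anticlockwise from above); 1.57 is square to the front, 1.6 the end stop. A sprung detent resists between 0.4 and 0.9 (up to about 5 N at the post); a closing spring pulls back all the way (1 to 2 N at the post): let go, the gate swings back to about 0.85.
- muffs: The same ear defenders; origin in the middle of their underside, same axes. The grey cups, 75 mm tall, fill 35 to 65 mm from the middle on both sides, leaving a 70 mm gap between them for the bar. Both sides are alike.
- rail: The same rail; origin on the bench under its middle.
- tube_rack: Bystander: blue rack with six capped tubes, 60 x 170 mm, 115 high, right of the carrier. Leave alone.
- reagent: Bystander: bottle, 60 mm across, 120 high. Leave alone.
- vial: Bystander: vial, 28 mm across, 60 high. Leave alone.
There are look-alikes about, which are no part of the job. Of the things that look like the muffs, the middle-sized one is meant.

How it is judged:
By the outcome, as a careful person would: the job done as asked, in the order asked, and still so for the second after the job is handed in, while the arm keeps its last pose, push and grip.
It also fails if it takes over 72 s, if anything falls off the work surface, if the arm or the gripper's body presses on something with over 40 N, if the wrist force passes 120 N, or if a joint passes its speed limit or range.

## Robot

A 6-joint arm with a two-finger parallel gripper is mounted at the origin on the work surface. World frame = base frame: x ahead of the robot, y to its left, z up, the work surface at z = 0. Lengths are in mm, angles in rad, forces in N, time in s.
With the tool pointing down it reaches from about 350 to 975 mm from the base axis. Payload 7.1 kg.
Tool frame: the origin (TCP) lies between the finger pads; the fingertips stand 17 mm ahead of it and the grasp point (between the pads) lies 2 mm behind it (tip_reach is the y of the fingertips in the tool frame, in mm); y points along the fingers, x is the direction in which the jaws open and shut, and the axes are right-handed (so a half turn about y gives the same grasp; the last joint's range is limited). The gripper opens to 88 mm and grips with 3 to 60 N. Pads are 20 mm wide; open, the fingers measure 115 mm over their backs; the gripper's body (75 mm by 178 mm) begins 61 mm behind the grasp point.
Start: joints at [1.148, 0.423, 1.63, -0, 1.089, -0.019], TCP at [245.54, 574.73, 203.875] pointing down, gripper open.
Joint ranges: [-3, 3], [-0.9, 2.11], [0.09, 2.58], [-1.31, 4.45], [0.11, 2.69], [-2.54, 2.54]. Speed limits (rad/s): [2.39, 2.39, 3.01, 3.14, 3.14, 3.14].

## Interface

Orientations are given as a rotation vector (axis times angle).
In Python, from workcell import get_obs, get_image, camera_model, close_job, silhouettes, tip_of, tip_reach gives the robot as it stands. The module is installed in compiled form; this text tells all that it offers.
- The arm moves only by the tool arm_command, never from a script. Its argument "targets" is a list of rows, each a list of 4 numbers: the shift along the tool's x, y, z in mm, then the turn about the tool's y in rad. A call has 1 to 20 rows; each row shifts and turns the commanded pose from where the row before left it, along the tool's axes as they then stand; what a row does not reach is not made up. A row lasts 1/12 s, in which the tool goes at most 41.7 mm and 7.16 degrees, less where a joint would pass 70% of its speed; a pose out of reach is approached as far as the arm can. A call is refused whole if a number of a shift passes 41.7 or a number of a turn 0.125, either way. A call with a gripper value outside its range is refused whole. "gripper" is the opening in per cent of the stroke, from 0 (shut) to 100 (fully open), set as the call begins (left out, the last holds). The fingers move at their own pace and stop on an object; the grip force is fixed at half the most. Time passes only in rows, so rows that do not move let the fingers close. It gives the time, the measured TCP pose, the force and the opening at its end, in the units of the state.
- get_obs(): the state, without advancing time (a new reading comes with each control period).
- get_image(name): name is "side" or "top" or "wrist"; returns the picture (400x640x3 uint8, blue, green, red); there is no depth.
- camera_model(name): a dict with "mtx" (3x3 intrinsics, pixels), "position" and "orientation" of the camera in the world. Camera axes: x right, y up, looking along -z (the intrinsics and any distortion apply to the point x, -y, -z); pixel columns grow to the right and rows downward; lengths in mm; the calibration is good to about 2 mm. A picture is of the moment at which its call begins: read the wrist's pose just before it. camera_model takes no time and is no camera call; for the wrist camera it gives the pose at the moment of the call.
- close_job(): hands the job in, once; it reports no verdict.
Trained networks look in the newest picture that a camera, given by its name, has taken for a name from the list of things; names that differ only in an ending like _2 or _b are one class to them, and where a whole thing is asked for, a point or a joint stands for the part that bears it (a point fixed in the world has none). Each returns a list of dicts, best first, with "conf" (0 to 1); they miss things now and then, are a little off and sometimes report something else, mostly with a low value. They report only what shows in the picture. A call takes as long as a camera call. They do not tell look-alikes from the thing itself.
- silhouettes(camera, thing): "pixels" (400x640 bool, what is visible of it) and "at" ([column, row] in pixels, amid what is visible of it).
- tip_of(camera, thing): "at" ([column, row] in pixels: a listed point, or the origin of a listed thing).
The state is a dict: "t": time; "qpos": joint angles; "qvel": joint speeds; "joint_torque": joint torques, N m; "ee_pos": TCP position; "orientation": TCP orientation; "ft_force": force on the tool from outside, world axes, zero at the start; "moment": the same for the moment, N m; "width": finger opening in mm.
Only numpy, scipy, OpenCV 4.12 (cv2) and the standard library are available. Lean on these libraries where they do the work, as an engineer would, in place of code of your own. Each camera call takes 0.05 s, during which the arm holds its last target. There are 200 camera calls.

## Working session

There is one attempt and no reset: what is moved stays moved. The work goes in short steps, Python scripts to look and compute and a tool call to move; the robot and the scene stay as the last step left them, time stands still between calls to the robot, and variables do not carry over. Pictures are saved under pics/ and viewed, about 8 in all and at most 12, crops included, and the job is handed in when it is done.

Besides the shell and the picture viewer there is one more tool, called as name(argument=value, ...), one argument or row to a line, values as JSON. arm_command: Moves the arm, as the interface text tells. Its arguments: {"type":"object","properties":{"targets":{"type":"array","items":{"type":"array","items":{"type":"number"}}},"gripper":{"type":"number"}},"required":["targets"]}

```bash
mkdir -p pics; ls
python3 - <<'E'
from workcell import *
import cv2, numpy as np
o=get_obs(); print({k:np.round(v,3) for k,v in o.items()}, tip_reach)
ims=[]
for c in ("side","top"):
    im=get_image(c); cv2.imwrite(f"pics/a_{c}.png",im)
    m=camera_model(c); print(c,m)
    for th in ["muffs_mid","muffs","rail_mid","catch1_tab","catch1_stop","catch2_tab","catch2_stop","gate_post","gate_hinge","carrier","rail"]:
        print(c,th,[(np.round(d["at"],1).tolist(),round(d["conf"],2)) for d in tip_of(c,th)])
E
```

```text
pics
{'t': np.float64(0.0), 'qpos': array([ 1.148,  0.424,  1.631, -0.   ,  1.089, -0.019]), 'qvel': array([ 0.001, -0.   ,  0.001, -0.001, -0.   ,  0.001]), 'joint_torque': array([-1.0000e-03, -5.4463e+01, -2.7367e+01,  6.4000e-02,  2.3000e-02,
       -0.0000e+00]), 'ee_pos': array([245.327, 574.23 , 203.127]), 'orientation': array([-1.374, -0.906,  0.908]), 'ft_force': array([-0.725,  0.315, -0.195]), 'moment': array([-0.025, -0.015,  0.027]), 'width': np.float64(87.943)} 17.0
side {'mtx': array([[430.82034152,   0.        , 319.07347403],
       [  0.        , 430.82034152, 197.53583608],
       [  0.        ,   0.        ,   1.        ]]), 'position': array([ -40.39125328, -842.91078555,  839.96220746]), 'orientation': array([ 0.88220262, -0.26846851, -0.52472849])}
side muffs_mid [([269.8, 298.0], 0.89), ([316.6, 227.4], 0.86), ([269.4, 200.9], 0.83), ([399.8, 206.5], 0.7), ([272.7, 158.5], 0.15)]
side muffs [([272.1, 217.6], 0.93), ([318.7, 243.0], 0.62)]
side rail_mid []
side catch1_tab [([374.6, 158.0], 0.5)]
side catch1_stop [([366.9, 154.6], 0.91)]
side catch2_tab [([402.0,
[... 418 characters left out ...]
   0.        ,   1.        ]]), 'position': array([ 269.02716491,  -38.78849232, 1445.71383104]), 'orientation': array([ 0.12963347, -0.13085632, -1.57627718])}
top muffs_mid [([340.4, 215.6], 0.89), ([398.5, 289.1], 0.85), ([287.4, 235.9], 0.82)]
top muffs [([391.3, 285.4], 0.8), ([339.6, 217.8], 0.73), ([292.0, 236.4], 0.67)]
top rail_mid [([193.2, 184.9], 0.77), ([319.5, 135.8], 0.4)]
top catch1_tab [([317.5, 133.7], 0.42)]
top catch1_stop [([309.9, 135.4], 0.7)]
top catch2_tab [([353.9, 132.3], 0.63)]
top catch2_stop [([340.5, 129.1], 0.63)]
top gate_post [([329.3, 161.5], 0.59)]
top gate_hinge [([373.2, 155.6], 0.75)]
top carrier [([331.8, 138.7], 0.6)]
top rail [([435.6, 204.8], 0.68)]
```

Run:
```python
import cv2
a=cv2.imread("pics/a_side.png");b=cv2.imread("pics/a_top.png")
cv2.imwrite("pics/v1.png",cv2.resize(a[60:360,150:550],(800,600),interpolation=cv2.INTER_CUBIC))
cv2.imwrite("pics/v2.png",cv2.resize(b[60:360,120:520],(800,600),interpolation=cv2.INTER_CUBIC))
```

```text
(no output)
```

View pics/v1.png

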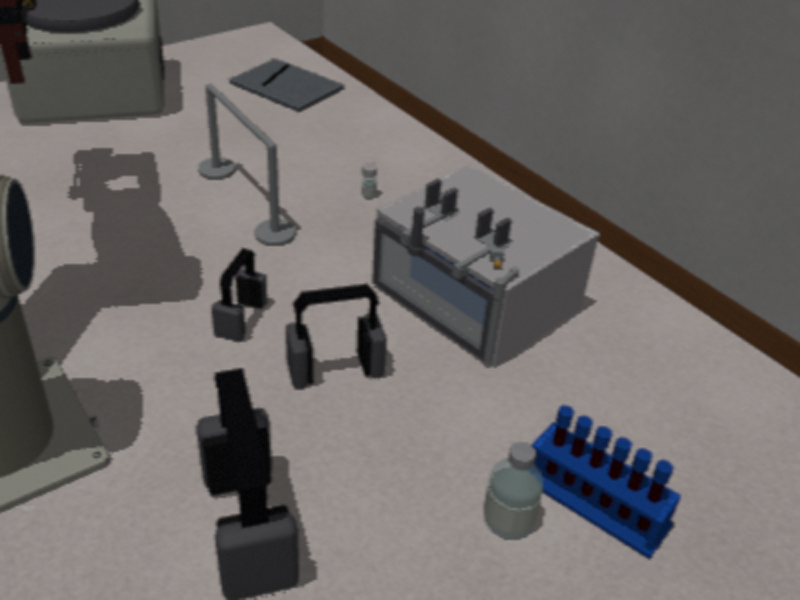

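View pics/v2.png

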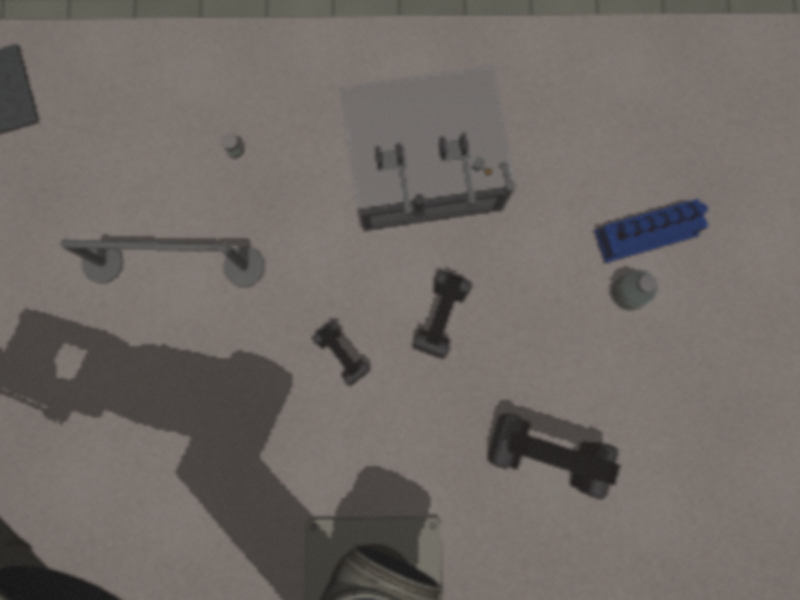

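The pictures show three ear-defender sets. The small one is at side (267,207) / top (291,235), the middle one at side (318,227) / top (341,215), and the large one at side (272,300) / top (398,285). The middle-sized one, which also stands in front of the gate, is the one meant. Next I'll compute positions.

```bash
cat > h.py <<'E'
import numpy as np, cv2
from scipy.spatial.transform import Rotation as R
from workcell import *
def ray(c,px,m=None):
    m=m or camera_model(c); K=m["mtx"]
    d=np.array([(px[0]-K[0,2])/K[0,0],-(px[1]-K[1,2])/K[1,1],-1.])
    return np.array(m["position"]),R.from_rotvec(m["orientation"]).apply(d)
def onz(c,px,z,m=None):
    p,d=ray(c,px,m); return p+d*(z-p[2])/d[2]
def proj(c,P,m=None):
    m=m or camera_model(c); K=m["mtx"]
    q=R.from_rotvec(m["orientation"]).inv().apply(np.array(P)-m["position"])
    return np.array([K[0,0]*q[0]/-q[2]+K[0,2],K[1,1]*-q[1]/-q[2]+K[1,2]])
def tri(*cp):
    A=np.zeros((3,3));b=np.zeros(3)
    for c,px in cp:
        p,d=ray(c,px);d/=np.linalg.norm(d);M=np.eye(3)-np.outer(d,d);A+=M;b+=M@p
    return np.linalg.solve(A,b)
def tool(): 
    o=get_obs(); Rm=R.from_rotvec(o["orientation"]).as_matrix()
    return o,Rm
def plan(target,yaw):
    """shift in tool axes (x,y,z) to reach world target with present axes, and turn so tool x has world yaw (mod pi)"""
    o,Rm=tool(); s=Rm.T@(np.array(target)-o["ee_pos"])
    cur=np.arctan2(Rm[1,0],Rm[0,0]); d=(yaw-cur+np.pi/2)%np.pi-np.pi/2
    # tool y down: +turn about tool y = -yaw
    print("pos",o["ee_pos"].round(1),"yaw",cur.round(3),"q6",o["qpos"][5].round(2),"F",o["ft_force"].round(1),"w",round(float(o["width"]),1),"t",round(float(o["t"]),2))
    print("shift",s.round(1),"turn",-d.round(3), "or", (-(d-np.sign(d)*np.pi)).round(3))
E
python3 - <<'E'
from h import *
o,Rm=tool(); print(Rm.round(3))
s={"muffs_mid":(316.6,227.4),"catch1_tab":(374.6,158),"catch1_stop":(366.9,154.6),"catch2_tab":(402,174.6),"catch2_stop":(390.8,168.1),"gate_post":(360.2,172.3),"gate_hinge":(399.1,204.5),}
t={"muffs_mid":(340.4,215.6),"catch1_tab":(320,136.5),"catch1_stop":(309.9,135.4),"catch2_tab":(351.5,132.3),"catch2_stop":(341.5,131.5),"gate_post":(329.3,161.5),"gate_hinge":(373.2,155.6)}
z={"muffs_mid":70,"gate_post":170,"gate_hinge":140}
for k in s:
    print(k,"tri",tri(("side",s[k]),("top",t[k])).round(0),"top@z",onz("top",t[k],z.get(k,166)).round(0),"side@z",onz("side",s[k],z.get(k,166)).round(0))
for n,a in (("rail",[(152.5,181.5),(243.5,181)]),): print(n,[onz("top",p,170).round(0) for p in a],onz("top",(193.2,184.9),170).round(0))
f=lambda x,y,a:(x/2+a[0],y/2+a[1])
print("rail side",[onz("side",f(x,y,(150,60)),170).round(0) for x,y in [(210,88),(274,147)]])
print("carrier corners",[onz("top",f(x,y,(120,60)),140).round(0) for x,y in [(340,88),(492,69),(512,190),(360,207)]])
for k,c in (("muffs","top"),("muffs","side")):
    for d in silhouettes(c,k): print(c,d["at"],d["conf"],d["pixels"].sum())
E
```

```text
[[ 0.393 -0.    -0.92 ]
 [ 0.92  -0.     0.393]
 [-0.    -1.     0.   ]]
muffs_mid tri [ 432. -112.   62.] top@z [ 433. -112.   70.] side@z [ 425. -118.   70.]
catch1_tab tri [665. -49. 171.] top@z [666. -49. 166.] side@z [671. -43. 166.]
catch1_stop tri [668. -16. 165.] top@z [670. -18. 166.] side@z [664. -17. 166.]
catch2_tab tri [ 682. -147.  164.] top@z [ 679. -146.  166.] side@z [ 683. -150.  166.]
catch2_stop tri [ 677. -113.  169.] top@z [ 682. -115.  166.] side@z [ 677. -109.  166.]
gate_post tri [590. -78. 165.] top@z [586. -76. 170.] side@z [588. -85. 170.]
gate_hinge tri [ 615. -216.  134.] top@z [ 611. -214.  140.] side@z [ 613. -223.  140.]
rail [array([529., 456., 170.]), array([528., 183., 170.])] [518. 333. 170.]
rail side [array([529., 449., 170.]), array([522., 208., 170.])]
carrier corners [array([782.,  45., 140.]), array([ 812., -197.,  140.]), array([ 613., -223.,  140.]), array([588.,  14., 140.])]
top [396.6, 286.5] 0.88 1373
top [289.5, 234.3] 0.87 308
top [343.0, 216.0] 0.73 564
side [273.7, 304.9] 0.61 3587
side [267.8, 203.7] 0.59 831
side [331.3, 221.4] 0.55 1112
```

arm_command(
  targets=[
    [-15,-30,-12,0],
    [-15,-30,-12,0],
    [-15,-30,-12,0],
    [-15,-30,-12,0],
    [-31,0,-24.8,0],
    [-31,0,-24.8,0],
    [-31,0,-24.8,0],
    [-31,0,-24.8,0],
    [-31,0,-24.8,0],
    [-31,0,-24.8,0],
    [-31,0,-24.8,0],
    [-31,0,-24.8,0],
    [-31,0,-24.8,0],
    [-31,0,-24.8,0],
    [-31,0,-24.8,0],
    [-31,0,-24.8,0],
    [-31,0,-24.8,0],
    [-31,0,-24.8,0],
    [-31,0,-24.8,0],
    [-31,0,-24.8,0],
  ],
)

```text
t: 2.97
ee_pos: [436.1, -113.5, 324.2]
orientation: [-1.374, -0.907, 0.906]
ft_force: [1.5, 0.5, -0.8]
width: 87.7
```

View pics/w1.png

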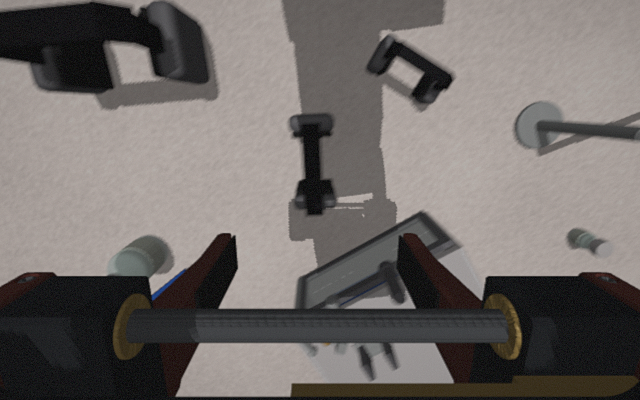

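Run:
```python
from h import *
m=camera_model("wrist")
for p in [(312,127),(312,135),(314,205),(315,213)]: print(p,onz("wrist",p,140,m).round(1))
print("cups top mid z75",[onz("wrist",p,75,m).round(1) for p in [(312,125),(315,195)]])
im=cv2.imread("pics/w1.png"); cv2.imwrite("pics/w1c.png",cv2.resize(im[90:240,260:420],None,fx=4,fy=4,interpolation=cv2.INTER_CUBIC))
```

```text
(312, 127) [383.7 -96.8 140. ]
(312, 135) [ 391.6 -100.3  140. ]
(314, 205) [ 466.6 -130.6  140. ]
(315, 213) [ 476.2 -133.5  140. ]
cups top mid z75 [array([384.5, -98.2,  75. ]), array([ 471.9, -132.1,   75. ])]
```

View pics/w1c.png

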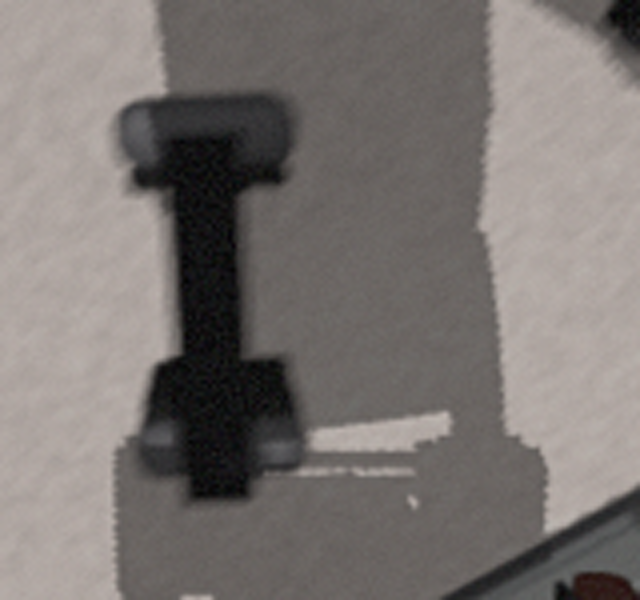

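The mid muffs' band runs from px (311,124) to (315,214). That puts its centre at about (429,-115), with the band along -0.37 rad.

arm_command(
  targets=[
    [-4.7,0,32.7,-0.03],
    [0,30,0,0],
    [0,30,0,0],
    [0,30,0,0],
    [0,30,0,0],
    [0,30,0,0],
    [0,20,0,0],
    [0,11,0,0],
    [0,7,0,0],
    [0,0,0,0],
    [0,0,0,0],
  ],
)

```text
t: 4.03
ee_pos: [404.3, -102.2, 136.2]
orientation: [-1.363, -0.93, 0.93]
ft_force: [-0.5, 0.1, 0.7]
width: 87.8
```

arm_command(
  targets=[
    [0,0,0,0],
    [0,0,0,0],
    [0,0,0,0],
    [0,0,0,0],
    [0,0,0,0],
    [0,0,0,0],
    [0,0,0,0],
    [0,0,0,0],
    [0,0,0,0],
    [0,0,0,0],
  ],
  gripper=0,
)

```text
t: 4.87
ee_pos: [404.2, -102.8, 135.8]
orientation: [-1.363, -0.93, 0.93]
ft_force: [0.3, 0.0, 0.6]
width: 24.7
```

arm_command(
  targets=[
    [0,0,0,0],
    [0,-10,0,0],
    [0,-25,0,0],
    [0,-30,0,0],
    [0,-30,0,0],
    [0,-30,0,0],
    [0,-30,0,0],
    [0,-30,0,0],
    [0,-20,0,0],
    [0,-10,0,0],
    [0,0,0,0],
  ],
)

```text
t: 5.78
ee_pos: [405.2, -103.1, 352.8]
orientation: [-1.366, -0.932, 0.928]
ft_force: [0.5, 0.2, 0.0]
width: 0.1
```

Run:
```python
from h import *
im=get_image("wrist"); im2=get_image("side")
v=np.hstack([cv2.resize(im,(480,300)),cv2.resize(im2[100:300,220:420],(300,300))]); cv2.imwrite("pics/v5.png",v)
m=camera_model("top"); get_image("top")
for th in ("rail_mid","rail"):
  for c in ("wrist","top","side"):
    print(th,c,[(np.round(d["at"]).tolist(),round(d["conf"],2),onz(c,d["at"],170 if th=="rail_mid" else 0).round(0).tolist()) for d in tip_of(c,th)])
for c in ("top","side"):
  for d in silhouettes(c,"rail"):
    ys,xs=np.nonzero(d["pixels"]); print(c,d["conf"],xs.min(),xs.max(),ys.min(),ys.max())
plan((500,328,350),np.pi/2)
```

```text
rail_mid wrist []
rail_mid top [([190.0, 184.0], 0.96, [521.0, 343.0, 170.0])]
rail_mid side [([320.0, 242.0], 0.65, [344.0, -258.0, 170.0]), ([271.0, 115.0], 0.61, [539.0, 348.0, 170.0])]
rail wrist [([319.0, 181.0], 0.46, [444.0, -116.0, 0.0])]
rail top []
rail side [([271.0, 163.0], 0.56, [514.0, 320.0, 0.0])]
top 0.83 150 250 180 202
side 0.67 250 297 104 181
side 0.38 417 489 263 338
pos [ 404.1 -102.8  350.5] yaw 1.197 q6 -1.47 F [-0.1 -0.2 -0.4] w 0.2 t 6.33
shift [436.    0.5  68. ] turn -0.374 or 2.768
```

View pics/v5.png

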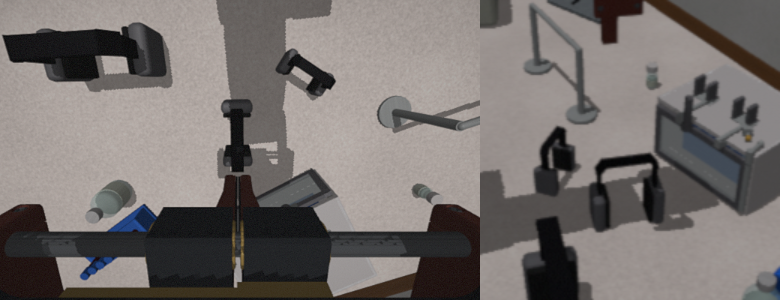

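Run:
```python
from h import *
m=camera_model("wrist"); o,Rm=tool(); t=o["ee_pos"]
print("TCP px",proj("wrist",t,m),"tip px",proj("wrist",t-[0,0,17],m), "cam",m["position"],m["mtx"][:2,2])
im=get_image("wrist"); cv2.imwrite("pics/v6a.png",im)
g=cv2.cvtColor(im,cv2.COLOR_BGR2GRAY)
for d in silhouettes("wrist","muffs"):
  p=d["pixels"].astype(np.uint8); print(d["at"],d["conf"],p.sum(), cv2.boundingRect(p))
# dark band pixels
b=(g<25).astype(np.uint8); b[240:]=0; n,l,s,c=cv2.connectedComponentsWithStats(b)
for i in range(1,n):
  if s[i,4]>150: print(s[i],c[i])
for p in [(315,144),(316,227)]: print(onz("wrist",p,140,m).round(1))
cv2.imwrite("pics/v6.png",cv2.resize(im[120:320,220:420],None,fx=3,fy=3,interpolation=cv2.INTER_CUBIC))
```

```text
TCP px [316.96403546 238.96385066] tip px [316.97908239 228.72836878] cam [333.53235643 -74.94162534 530.39614592] [316.77982125 200.31639766]
[411.3, 96.9] 0.94 2040 (367, 67, 81, 64)
[318.4, 182.6] 0.73 2728 (295, 134, 42, 98)
[114.8, 68.8] 0.6 11338 (3, 32, 219, 79)
[   4   41  180   66 5886] [97.85440027 69.82008155]
[378  75  69  49 633] [415.25908373 101.58135861]
[ 300  147   35   84 1483] [316.18138908 189.03573837]
[371.9 -92.8 140. ]
[ 470.7 -130.4  140. ]
```

View pics/v6.png

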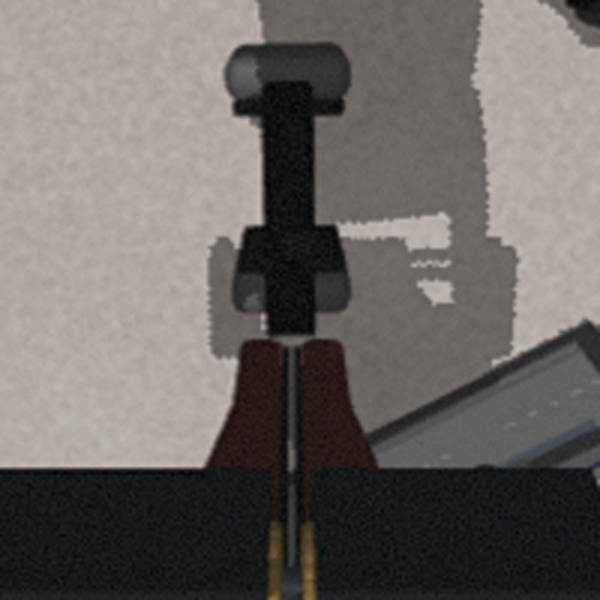

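Run:
```python
from h import *
m=camera_model("wrist")
w=lambda x,y:(220+x/3,120+y/3)
for n,wp,sp in (("near",w(288,90),(300,208.5)),("far",w(291,333),(337.5,205))):
    A=np.zeros((3,3));b=np.zeros(3)
    for c,px in (("wrist",wp),("side",sp)):
        p,d=ray(c,px);d/=np.linalg.norm(d);M=np.eye(3)-np.outer(d,d);A+=M;b+=M@p
    print(n,np.linalg.solve(A,b).round(1),onz("side",sp,140).round(1),onz("wrist",wp,140).round(1))
for p in ((288,43),(291,310)): print("cups z75",onz("wrist",w(*p),75).round(0),"z0",onz("wrist",w(*p),0).round(0))
s=get_image("side"); cv2.imwrite("pics/v7.png",cv2.resize(s[190:270,270:360],None,fx=8,fy=8,interpolation=cv2.INTER_CUBIC))
# project model
c=np.array([431.5,-116]);u=np.array([.93,-.366]);v=np.array([.366,.93])
for x,y,z in [(-44,0,140),(44,0,140),(-65,-30,0),(-65,-30,75),(65,-30,0),(65,-30,75),(65,30,75)]:
    P=[*(c+u*x+v*y),z]; print((x,y,z),proj("side",P).round(1),((proj("side",P)-[270,190])*8).round(0),proj("wrist",P).round(1))
```

```text
near [383.4 -96.2 137.1] [ 385.8 -100.4  140. ] [379.2 -94.3 140. ]
far [ 479.9 -132.6  133.1] [ 475.6 -139.5  140. ] [ 476.6 -131.3  140. ]
cups z75 [367. -90.  75.] z0 [372. -92.   0.]
cups z75 [ 489. -136.   75.] z0 [ 515. -146.    0.]
(-44, 0, 140) [301.5 207.8] [252. 142.] [315.2 160.4]
(44, 0, 140) [334.9 203.9] [519. 111.] [315.2 228.3]
(-65, -30, 0) [296.4 255.6] [211. 525.] [297.1 133.7]
(-65, -30, 75) [295.8 235.2] [206. 362.] [293.8 137.9]
(65, -30, 0) [343.1 249.4] [585. 475.] [298.3 210.4]
(65, -30, 75) [344.3 229.1] [595. 313.] [295.5 225.8]
(65, 30, 75) [339.1 214.8] [553. 198.] [335.5 225.8]
```

View pics/v7.png

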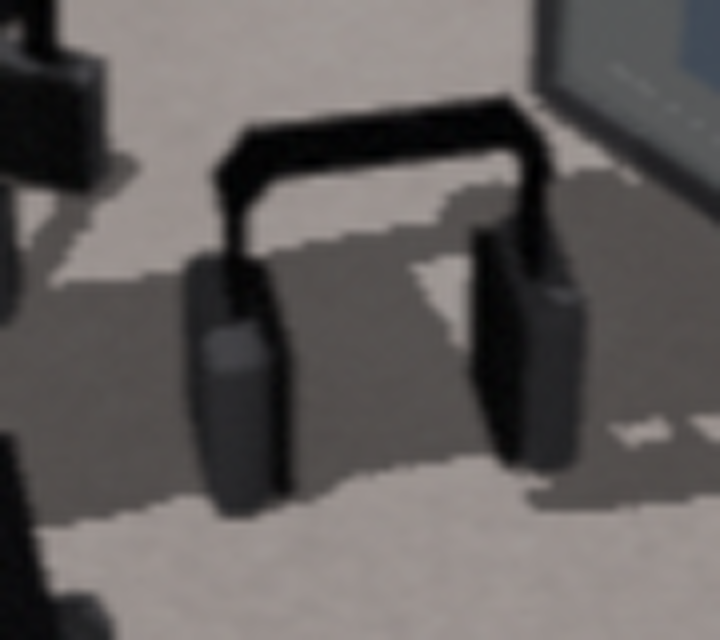

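The picture confirms the model: 140 high, with the flat top at side px (301,207)–(334,203). The muffs stand where they were. The lift began before the fingers had clamped, so I'll regrip with more closing time.

arm_command(
  targets=[
    [-0.8,0,-4,0],
    [0,0,0,0],
    [0,25,0,0],
    [0,25,0,0],
    [0,25,0,0],
    [0,25,0,0],
    [0,25,0,0],
    [0,25,0,0],
    [0,25,0,0],
    [0,20,0,0],
    [0,12,0,0],
    [0,10,0,0],
    [0,0,0,0],
  ],
  gripper=80,
)

```text
t: 7.57
ee_pos: [406.5, -104.7, 132.2]
orientation: [-1.36, -0.927, 0.931]
ft_force: [-0.0, -0.8, -0.3]
width: 70.0
```

arm_command(
  targets=[
    [0,0,0,0],
    [0,0,0,0],
    [0,0,0,0],
    [0,0,0,0],
    [0,0,0,0],
    [0,0,0,0],
    [0,0,0,0],
    [0,0,0,0],
    [0,0,0,0],
    [0,0,0,0],
    [0,0,0,0],
    [0,0,0,0],
    [0,0,0,0],
    [0,0,0,0],
    [0,0,0,0],
  ],
  gripper=0,
)

```text
t: 8.82
ee_pos: [407.6, -105.0, 133.9]
orientation: [-1.363, -0.93, 0.93]
ft_force: [0.0, -0.9, 0.1]
width: 0.6
```

Run:
```python
from h import *
s=get_image("side"); w=get_image("wrist"); t=get_image("top")
cv2.imwrite("pics/t8.png",t)
v=np.hstack([cv2.resize(s[130:280,250:400],(400,400),interpolation=cv2.INTER_CUBIC),cv2.resize(w[60:340,180:460],(400,400),interpolation=cv2.INTER_CUBIC)]); cv2.imwrite("pics/v8.png",v)
plan((0,0,0),0)
```

```text
pos [ 407.6 -105.   133.9] yaw 1.197 q6 -1.48 F [-0.2 -0.6 -1.1] w 0.6 t 8.97
shift [-51.1 133.9 417.8] turn 1.197 or -1.945
```

View pics/v8.png

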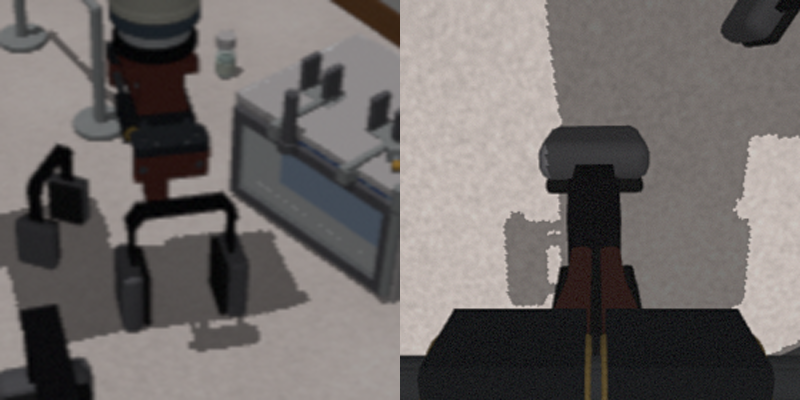

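Run:
```python
from h import *
for z in (117,134,150,170,195): print(z,proj("side",(407.6,-105,z)).round(1),proj("top",(407.6,-105,z)).round(1))
m=camera_model("side")
p,d=ray("side",(308.1,203.5)); 
for z in (117,140): print(onz("side",(308.1,203.5),z).round(1))
t=cv2.imread("pics/t8.png")
v=np.hstack([cv2.resize(cv2.imread("pics/a_top.png")[170:250,300:380],(400,400),interpolation=cv2.INTER_CUBIC),cv2.resize(t[170:250,300:380],(400,400),interpolation=cv2.INTER_CUBIC)]);cv2.imwrite("pics/v9.png",v)
```

```text
117 [308.2 213.5] [339.  221.9]
134 [308.2 208.4] [339.3 221.4]
150 [308.2 203.6] [339.5 220.8]
170 [308.1 197.4] [339.9 220.1]
195 [308.1 189.5] [340.3 219.1]
[429.1 -69.3 117. ]
[414.1 -93.9 140. ]
```

View pics/v9.png

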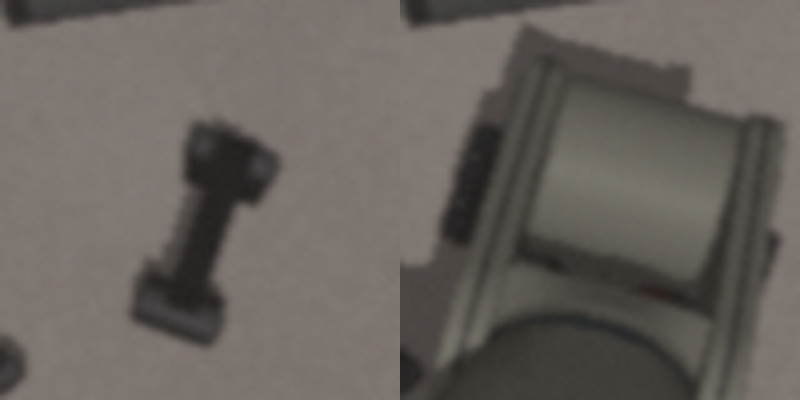

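Run:
```python
from h import *
u=np.array([.93,-.366]);v=np.array([.366,.93])
print("side base:",onz("side",(320,250.9),0)[:2]+30*v,"side top@140:",onz("side",(317.75,206.3),140)[:2], "@115",onz("side",(317.75,206.3),115)[:2])
print("top view band@140",onz("top",(342,214),140)[:2],"@115",onz("top",(342,214),115)[:2])
m=camera_model("wrist"); print("wrist now: band near end px row175",onz("wrist",(317,175),140,m).round(1),"tip row",onz("wrist",(317,233),117,m).round(1),"at140",onz("wrist",(317,233),140,m).round(1),"cup near top row150",onz("wrist",(317,150),75,m).round(1))
print(m["position"],proj("wrist",(407.6,-105,117),m))
```

```text
side base: [ 434.94199106 -110.93807775] side top@140: [ 429.2174943  -116.91277403] @115 [445.99014083 -90.98287368]
top view band@140 [ 429.34252318 -113.40663379] @115 [ 432.41201962 -114.83531862]
wrist now: band near end px row175 [370.1 -90.3 140. ] tip row [ 410.4 -106.1  117. ] at140 [ 401.8 -102.7  140. ] cup near top row150 [365.2 -88.3  75. ]
[336.93814767 -77.14066115 313.72754037] [316.96219259 228.74700542]
```

Both the side and wrist views show the fingertips about 30 mm higher than the stated 17 mm reach: side row 204 against a predicted 213. That would mean the fingers closed above the band. I'll open, go 27 mm lower, which is safe either way, and close again.

arm_command(
  targets=[
    [0,0,0,0],
    [0,0,0,0],
    [0,0,0,0],
    [0,0,0,0],
    [0,0,0,0],
    [0,0,0,0],
    [0,0,0,0],
    [0,0,0,0],
    [0,9,0,0],
    [0,9,0,0],
    [0,9,0,0],
    [0,0,0,0],
  ],
  gripper=80,
)

```text
t: 9.97
ee_pos: [406.2, -104.6, 104.8]
orientation: [-1.36, -0.927, 0.931]
ft_force: [0.7, 0.7, 0.6]
width: 69.8
```

arm_command(
  targets=[
    [0,0,0,0],
    [0,0,0,0],
    [0,0,0,0],
    [0,0,0,0],
    [0,0,0,0],
    [0,0,0,0],
    [0,0,0,0],
    [0,0,0,0],
    [0,0,0,0],
    [0,0,0,0],
    [0,0,0,0],
    [0,0,0,0],
  ],
  gripper=0,
)

```text
t: 10.97
ee_pos: [407.7, -105.1, 107.0]
orientation: [-1.363, -0.93, 0.93]
ft_force: [-1.3, -0.5, 1.6]
width: 21.7
```

Run:
```python
from h import *
s=get_image("side"); w=get_image("wrist")
cv2.imwrite("pics/s10.png",s); cv2.imwrite("pics/w10.png",w)
v=np.hstack([cv2.resize(s[170:260,270:360],(400,400),interpolation=cv2.INTER_CUBIC),cv2.resize(w[60:340,180:460],(400,400),interpolation=cv2.INTER_CUBIC)]); cv2.imwrite("pics/v10.png",v)
plan((0,0,0),0)
```

```text
pos [ 407.7 -105.1  107. ] yaw 1.197 q6 -1.48 F [-0.6 -0.8  3.1] w 21.7 t 11.07
shift [-51.1 106.9 418. ] turn 1.197 or -1.945
```

arm_command(
  targets=[
    [0,-8,0,0],
    [0,-15,0,0],
    [0,-25,0,0],
    [0,-30,0,0],
    [0,-30,0,0],
    [0,-30,0,0],
    [0,-30,0,0],
    [0,-25,0,0],
    [0,-15,0,0],
    [0,-7,0,0],
    [0,0,0,0],
  ],
)

```text
t: 11.98
ee_pos: [408.1, -105.1, 323.3]
orientation: [-1.365, -0.931, 0.928]
ft_force: [0.3, 0.0, -1.4]
width: 21.9
```

Run:
```python
from h import *
s=get_image("side"); w=get_image("wrist")
cv2.imwrite("pics/s11.png",s); cv2.imwrite("pics/w11.png",w)
v=np.hstack([cv2.resize(s[120:260,250:390],(400,400),interpolation=cv2.INTER_CUBIC),cv2.resize(w[60:340,180:460],(400,400),interpolation=cv2.INTER_CUBIC)]); cv2.imwrite("pics/v11.png",v)
plan((501.5,328,350),np.pi/2)
```

```text
pos [ 407.  -104.8  321. ] yaw 1.197 q6 -1.48 F [-0.1 -0.  -0.9] w 21.4 t 12.08
shift [437.4 -28.9  70. ] turn -0.374 or 2.768
```

View pics/v11.png

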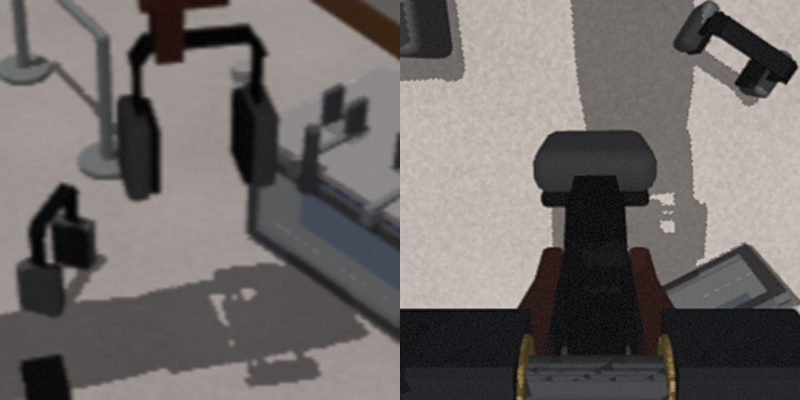

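The muffs are gripped level and lifted. Now over to the rail.

arm_command(
  targets=[
    [10,-5,2,0],
    [20,-10,4,0],
    [31,-5,5,0],
    [31,0,5,0],
    [31,0,5,0],
    [31,0,5,0],
    [31,0,5,0],
    [31,0,5,0],
    [31,0,5,0],
    [31,0,5,0],
    [31,0,5,0],
    [31,0,5,0],
    [31,0,5,0],
    [31,0,5,0],
    [31,0,5,0],
    [25,0,3,0],
    [12,0,2,0],
    [0,0,0,-0.12],
    [0,0,0,-0.12],
    [0,0,0,-0.08],
  ],
)

```text
t: 13.75
ee_pos: [507.5, 360.4, 340.4]
orientation: [-1.231, -1.172, 1.177]
ft_force: [0.2, 0.3, -0.8]
width: 21.8
```

arm_command(
  targets=[
    [0,0,0,-0.054],
    [0,0,0,0],
    [0,0,0,0],
  ],
)

```text
t: 14.0
ee_pos: [507.9, 360.0, 341.1]
orientation: [-1.21, -1.206, 1.209]
ft_force: [-0.0, 0.2, -0.4]
width: 21.7
```

Run:
```python
from h import *
s=get_image("side"); w=get_image("wrist")
cv2.imwrite("pics/s12.png",s); cv2.imwrite("pics/w12.png",w)
print("tip z check",[ (z,proj("side",(400.6,-121,z)).round(1)) for z in (304,321,338,345)])
plan((501,330,321),np.pi/2)
m=camera_model("wrist")
for d in silhouettes("wrist","rail"):
  p=d["pixels"]; ys,xs=np.nonzero(p); print(d["conf"],d["at"],xs.min(),xs.max(),ys.min(),ys.max())
  for c in range(20,640,60):
    r=np.nonzero(p[:,c])[0]
    if len(r): print(c,r.min(),r.max(),onz("wrist",(c,(r.min()+r.max())/2),170,m).round(0))
v=np.hstack([cv2.resize(s[60:220,220:380],(400,400),interpolation=cv2.INTER_CUBIC),cv2.resize(w,(400,250))[:, :].copy() if 0 else cv2.resize(w[:,120:520],(400,400))]); cv2.imwrite("pics/v12.png",v)
```

```text
tip z check [(304, array([308.9, 156.2])), (321, array([308.8, 149.9])), (338, array([308.8, 143.5])), (345, array([308.8, 140.8]))]
pos [508.2 360.1 341.5] yaw 1.569 q6 -0.97 F [ 0.6 -0.3 -1.3] w 21.6 t 14.1
shift [-30.1  20.5   7.1] turn -0.002 or 3.14
0.57 [246.0, 176.4] 182 408 144 203
200 175 194 [515. 230. 170.]
260 188 197 [524. 296. 170.]
380 150 201 [505. 430. 170.]
```

arm_command(
  targets=[
    [-15,0,4,0],
    [-15,0,3.5,0],
    [0,0,0,0],
    [0,15,0,0],
    [0,20,0,0],
    [0,20,0,0],
    [0,20,0,0],
    [0,15,0,0],
    [0,0,0,0],
    [0,0,0,0],
  ],
)

```text
t: 14.98
ee_pos: [500.8, 330.0, 251.6]
orientation: [-1.209, -1.208, 1.21]
ft_force: [-0.1, -0.8, -1.1]
width: 21.9
```

Run:
```python
from h import *
s=get_image("side"); w=get_image("wrist");t=get_image("top")
cv2.imwrite("pics/s13.png",s); cv2.imwrite("pics/w13.png",w)
plan((500.5,330,151),np.pi/2)
v=np.hstack([cv2.resize(s[60:200,220:360],(400,400),interpolation=cv2.INTER_CUBIC),cv2.resize(w[:,120:520],(400,400))]); cv2.imwrite("pics/v13.png",v)
```

```text
pos [501.8 330.7 253.4] yaw 1.571 q6 -1.01 F [-0.1  0.7 -2.1] w 21.7 t 15.13
shift [ -0.9 102.4   1.5] turn -0.0 or 3.142
```

View pics/v13.png

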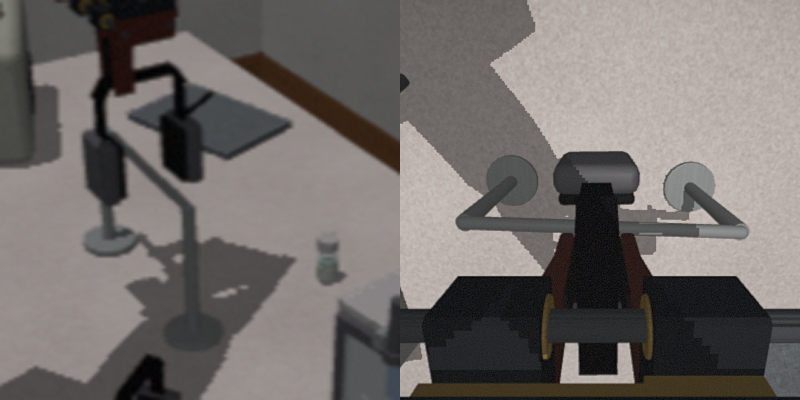

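Run:
```python
from h import *
m=camera_model("wrist")
for p in [(185,222),(240,224),(320,227),(465,232)]: print(onz("wrist",p,170,m).round(1))
```

```text
[521.3 216.9 170. ]
[523.1 264.2 170. ]
[526.  333.4 170. ]
[530.7 459.9 170. ]
```

arm_command(
  targets=[
    [8,0,0,0.03],
    [0,15,0,0],
    [0,20,0,0],
    [0,20,0,0],
    [0,20,0,0],
    [0,13,0,0],
    [0,5,0,0],
    [0,0,0,0],
    [0,2,0,0],
    [0,2,0,0],
    [0,0,0,0],
  ],
)

```text
t: 16.05
ee_pos: [501.5, 338.6, 155.7]
orientation: [-1.223, -1.189, 1.186]
ft_force: [-0.7, 0.5, -2.3]
width: 21.4
```

arm_command(
  targets=[
    [0,1.5,0,0],
    [0,1.5,0,0],
    [0,0,0,0],
  ],
)

```text
t: 16.3
ee_pos: [501.0, 338.3, 151.9]
orientation: [-1.223, -1.187, 1.187]
ft_force: [-0.2, 0.3, -1.4]
width: 21.6
```

arm_command(
  targets=[
    [0,1,0,0],
    [0,1,0,0],
    [0,0,0,0],
  ],
)

```text
t: 16.55
ee_pos: [501.1, 338.4, 150.6]
orientation: [-1.223, -1.188, 1.187]
ft_force: [-2.9, -1.4, 5.3]
width: 21.8
```

arm_command(
  targets=[
    [0,1,0,0],
    [0,1,0,0],
    [0,0,0,0],
  ],
)

```text
t: 16.8
ee_pos: [501.3, 338.6, 149.1]
orientation: [-1.223, -1.188, 1.186]
ft_force: [-4.6, -1.8, 8.7]
width: 21.6
```

arm_command(
  targets=[
    [0,-1.5,0,0],
    [0,0,0,0],
    [0,0,0,0],
    [0,0,0,0],
    [0,0,0,0],
    [0,0,0,0],
    [0,0,0,0],
    [0,0,0,0],
  ],
  gripper=60,
)

```text
t: 17.47
ee_pos: [501.0, 338.3, 149.3]
orientation: [-1.223, -1.187, 1.187]
ft_force: [0.5, -0.0, -0.8]
width: 52.6
```

arm_command(
  targets=[
    [0,-5,0,0],
    [0,-10,0,0],
    [0,-25,0,0],
    [0,-30,0,0],
    [0,-30,0,0],
    [0,-30,0,0],
  ],
)

```text
t: 17.97
ee_pos: [500.9, 338.2, 281.8]
orientation: [-1.223, -1.188, 1.187]
ft_force: [1.0, -0.2, -0.1]
width: 52.9
```

Run:
```python
from h import *
s=get_image("side"); cv2.imwrite("pics/s14.png",s); m=camera_model("wrist"); w=get_image("wrist"); cv2.imwrite("pics/w14.png",w)
for c in ("side","wrist"):
  for d in silhouettes(c,"muffs"):
    print(c,d["at"],round(d["conf"],2),cv2.boundingRect(d["pixels"].astype(np.uint8)))
for P in [(526,338,180),(526,338,113),(461,338,44),(591,338,44)]: print(P,proj("side",P).round(0),proj("wrist",P,m).round(0))
plan((650,-35,320),1.675)
```

```text
side [273.8, 303.7] 0.86 (248, 244, 52, 117)
side [269.5, 204.3] 0.73 (256, 185, 28, 46)
side [263.8, 127.6] 0.56 (250, 110, 41, 47)
side [406.0, 305.9] 0.51 (392, 280, 30, 50)
wrist [316.0, 191.2] 0.77 (287, 131, 55, 131)
wrist [59.5, 55.1] 0.56 (0, 15, 134, 93)
(526, 338, 180) [269. 114.] [315. 215.]
(526, 338, 113) [270. 132.] [315. 196.]
(461, 338, 44) [254. 154.] [313. 132.]
(591, 338, 44) [287. 144.] [316. 227.]
pos [501.3 338.5 280.9] yaw 1.541 q6 -0.97 F [ 1.4 -0.2 -0.6] w 52.6 t 18.17
shift [-368.8  -39.3 -159.8] turn -0.134 or 3.008
```

The muffs hang where predicted: side box (250–291, 110–157). Next is the first catch.

arm_command(
  targets=[
    [-15,-3,-7.5,0],
    [-30,-2,-14.5,0],
    [-30,-1,-14.5,0],
    [-30,-1,-14.5,0],
    [-30,-1,-14.5,0],
    [-30,-1,-14.5,0],
    [-30,0,-14.5,0],
    [-30,0,-14.5,0],
    [-30,0,-14.5,0],
    [-30,0,-14.5,0],
    [-30,0,-14.5,0],
    [-30,0,-14.5,0],
    [-18,0,-9.7,0],
    [0,0,0,-0.07],
    [0,0,0,-0.064],
    [0,0,0,0],
    [0,0,0,0],
  ],
  gripper=70,
)

```text
t: 19.58
ee_pos: [666.0, -29.9, 286.9]
orientation: [-1.157, -1.282, 1.285]
ft_force: [0.1, -0.4, -0.5]
width: 61.4
```

Run:
```python
from h import *
m=camera_model("wrist"); w=get_image("wrist"); cv2.imwrite("pics/w15.png",w)
for th,z in (("catch1_tab",166),("catch1_stop",166),("catch2_tab",166),("catch2_stop",166),("gate_post",170),("gate_hinge",140)):
  print(th,[(np.round(d["at"],0).tolist(),round(d["conf"],2),onz("wrist",d["at"],z,m).round(1)[:2].tolist()) for d in tip_of("wrist",th)])
plan((670,-27,134),1.675)
cv2.imwrite("pics/v15.png",cv2.resize(w[60:340,120:520],(800,560),interpolation=cv2.INTER_CUBIC))
```

```text
catch1_tab [([299.0, 192.0], 0.96, [669.6, -46.5]), ([484.0, 221.0], 0.21, [680.6, 136.9])]
catch1_stop [([333.0, 187.0], 0.69, [662.0, -14.6])]
catch2_tab [([195.0, 194.0], 0.77, [681.9, -145.8])]
catch2_stop [([233.0, 194.0], 0.91, [678.5, -110.1])]
gate_post [([275.0, 101.0], 0.72, [588.6, -74.7]), ([193.0, 192.0], 0.45, [678.8, -146.6])]
gate_hinge [([129.0, 117.0], 0.79, [618.0, -219.9])]
pos [666.8 -29.5 288.4] yaw 1.675 q6 -1.74 F [ 0.6 -0.   0.8] w 61.8 t 19.93
shift [  2.2 154.4  -3.5] turn -0.0 or 3.142
```

View pics/v15.png

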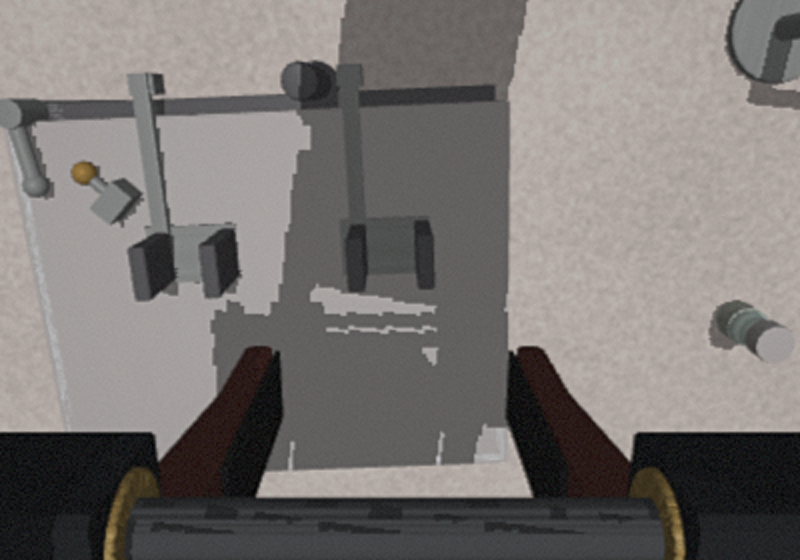

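The view shows catch 1 centred between the open fingers: tab (298,189), stop (332,187). Catch 2 is at (195,194)/(233,194), the post at (272,101) and the hinge at (126,115).

arm_command(
  targets=[
    [5.3,0,-1.8,0],
    [0,20,0,0],
    [0,30,0,0],
    [0,30,0,0],
    [0,25,0,0],
    [0,20,0,0],
    [0,15,0,0],
    [0,9,0,0],
    [0,5,0,0],
    [0,0,0,0],
    [0,0,0,0],
  ],
  gripper=80,
)

```text
t: 20.85
ee_pos: [668.6, -24.2, 135.1]
orientation: [-1.159, -1.286, 1.285]
ft_force: [-0.0, -0.2, 0.4]
width: 70.6
```

arm_command(
  targets=[
    [0,0,0,0],
    [0,0,0,0],
    [0,0,0,0],
    [0,0,0,0],
    [0,0,0,0],
    [0,0,0,0],
    [0,0,0,0],
    [0,0,0,0],
    [0,0,0,0],
    [0,0,0,0],
    [0,0,0,0],
    [0,0,0,0],
  ],
  gripper=0,
)

```text
t: 21.85
ee_pos: [668.4, -24.7, 135.0]
orientation: [-1.159, -1.286, 1.286]
ft_force: [-1.8, -4.7, 5.7]
width: 27.8
```

Run:
```python
from h import *
plan((668,-24,134),1.675)
```

```text
pos [668.4 -24.7 135. ] yaw 1.676 q6 -1.73 F [-1.8 -4.7  5.7] w 27.8 t 21.85
shift [0.7 1.  0.3] turn 0.001 or -3.141
```

Catch 1 closed: width 27.8. On to catch 2, 97 mm along the tool's -x.

arm_command(
  targets=[
    [0,0,0,0],
    [0,0,0,0],
    [0,0,0,0],
    [0,0,0,0],
    [0,0,0,0],
    [0,0,0,0],
    [0,0,0,0],
    [0,-10,0,0],
    [0,-30,0,0],
    [0,-30,0,0],
    [-20,0,0,0],
    [-30,0,0,0],
    [-30,0,0,0],
    [-16.5,0,0,0],
    [0,20,0,0],
    [0,20,0,0],
    [0,15,0,0],
    [0,10,0,0],
    [0,5,0,0],
    [0,0,0,0],
  ],
  gripper=78,
)

```text
t: 23.52
ee_pos: [677.6, -120.0, 133.4]
orientation: [-1.156, -1.285, 1.286]
ft_force: [0.2, -0.8, 0.6]
width: 68.9
```

arm_command(
  targets=[
    [0,0,0,0],
    [0,0,0,0],
    [0,0,0,0],
    [0,0,0,0],
    [0,0,0,0],
    [0,0,0,0],
    [0,0,0,0],
    [0,0,0,0],
    [0,0,0,0],
    [0,0,0,0],
    [0,0,0,0],
    [0,0,0,0],
    [0,0,0,0],
  ],
  gripper=0,
)

```text
t: 24.6
ee_pos: [678.7, -124.2, 135.3]
orientation: [-1.163, -1.285, 1.29]
ft_force: [-1.5, -17.8, 0.3]
width: 27.9
```

Catch 2 closed too: width 27.9. Now to the post, with the jaw turned to the gate normal.

arm_command(
  targets=[
    [0,0,0,0],
    [0,0,0,0],
    [0,0,0,0],
    [0,0,0,0],
    [0,0,0,0],
    [0,0,0,0],
    [0,-10,0,0],
    [0,-35,0,0],
    [0,-35,0,0],
    [0,0,0,0.121],
    [0,0,0,0.121],
    [0,0,0,0.121],
    [0,0,0,0.121],
    [0,0,0,0.121],
    [0,0,0,0.121],
    [0,0,0,0.121],
    [0,0,0,0.121],
    [0,0,0,0.121],
    [0,0,0,0.121],
    [0,0,0,0.121],
  ],
  gripper=62,
)

```text
t: 26.27
ee_pos: [678.2, -120.1, 215.2]
orientation: [-1.555, -0.266, 0.265]
ft_force: [-0.4, -1.2, -0.1]
width: 54.2
```

arm_command(
  targets=[
    [0,0,0,0.121],
    [0,0,0,0.119],
    [-28,0,17.7,0],
    [-28,0,17.7,0],
    [-28,0,17.7,0],
    [0,0,0,0],
    [0,0,0,0],
  ],
)

```text
t: 26.85
ee_pos: [588.3, -75.5, 215.5]
orientation: [-1.569, -0.083, 0.082]
ft_force: [1.2, -0.5, 0.1]
width: 54.0
```

Run:
```python
from h import *
plan((588.5,-76,135),0.104)
for c in ("wrist","side","top"):
  im=get_image(c); cv2.imwrite(f"pics/p_{c}.png",im)
  for th,z in (("gate_post",170),("gate_hinge",140),("catch1_tab",166),("catch1_stop",166),("catch2_tab",166),("catch2_stop",166)):
    print(c,th,[(np.round(d["at"],1).tolist(),round(d["conf"],2),onz(c,d["at"],z).round(1)[:2].tolist()) for d in tip_of(c,th)][:2])
for d in silhouettes("side","muffs"): print(d["at"],round(d["conf"],2),cv2.boundingRect(d["pixels"].astype(np.uint8)))
```

```text
pos [588.3 -75.5 215.5] yaw 0.105 q6 -0.25 F [ 1.2 -0.5  0.1] w 54.0 t 26.85
shift [ 0.  80.5 -0.5] turn 0.001 or -3.141
wrist gate_post [([314.4, 215.9], 0.85, [588.8, -77.7])]
wrist gate_hinge [([335.4, 348.9], 0.57, [623.0, -218.4])]
wrist catch1_tab [([428.1, 172.2], 0.87, [666.8, -37.7])]
wrist catch1_stop [([431.9, 143.9], 0.81, [665.1, -17.6])]
wrist catch2_tab []
wrist catch2_stop []
side gate_post [([360.4, 171.4], 0.62, [591.0, -81.3])]
side gate_hinge [([368.0, 157.1], 0.72, [684.9, 2.0]), ([399.0, 206.1], 0.6, [608.4, -227.5])]
side catch1_tab [([372.2, 154.3], 0.64, [677.9, -23.8])]
side catch1_stop [([368.2, 155.5], 0.77, [663.8, -22.8])]
side catch2_tab [([398.3, 173.1], 0.48, [678.9, -138.6])]
side catch2_stop [([392.3, 169.8], 0.94, [675.3, -117.4])]
top gate_post [([201.4, 189.4], 0.72, [503.9, 308.4])]
top gate_hinge [([374.5, 155.2], 0.62, [612.4, -217.9])]
top catch1_tab [([314.5, 134.8], 0.41, [671.8, -32.0])]
top catch1_stop [([309.4, 136.2], 0.58, [667.5, -16.3])]
top catch2_tab []
top catch2_stop [([340.4, 129.9], 0.63, [686.7, -111.8])]
[269.3, 205.3] 0.78 (256, 185, 28, 45)
[263.8, 131.9] 0.72 (250, 111, 40, 45)
[273.7, 308.4] 0.65 (249, 243, 52, 117)
```

arm_command(
  targets=[
    [0,15,-1.5,0],
    [0,20,0,0],
    [0,20,0,0],
    [0,15,0,0],
    [0,8,0,0],
    [0,2,0,0],
    [0,0,0,0],
  ],
)

```text
t: 28.53
ee_pos: [589.1, -77.7, 134.1]
orientation: [-1.569, -0.081, 0.082]
ft_force: [0.2, -0.1, -0.1]
width: 54.5
```

arm_command(
  targets=[
    [0,0,0,0],
    [0,0,0,0],
    [0,0,0,0],
    [0,0,0,0],
    [0,0,0,0],
    [0,0,0,0],
    [0,0,0,0],
    [0,0,0,0],
    [0,0,0,0],
    [0,0,0,0],
    [0,0,0,0],
  ],
  gripper=0,
)

```text
t: 29.45
ee_pos: [588.8, -77.8, 134.6]
orientation: [-1.569, -0.081, 0.082]
ft_force: [-4.8, -0.8, 4.9]
width: 15.1
```

Run:
```python
from h import *
plan((588.5,-76,135),0.104)
```

```text
pos [588.8 -77.8 134.6] yaw 0.104 q6 -0.26 F [-4.8 -0.8  4.9] w 15.1 t 29.45
shift [-0.1 -0.4  1.8] turn 0.0 or -3.141
```

arm_command(
  targets=[
    [-7.24,0,-0.58,-0.05],
    [-7.24,0,-0.58,-0.05],
    [-7.24,0,-0.58,-0.05],
    [-7.24,0,-0.58,-0.05],
    [-7.24,0,-0.58,-0.05],
    [-7.24,0,-0.58,-0.05],
    [-7.24,0,-0.58,-0.05],
    [-7.24,0,-0.58,-0.05],
  ],
)

```text
t: 30.12
ee_pos: [536.9, -99.5, 134.6]
orientation: [-1.537, -0.4, 0.394]
ft_force: [5.3, -8.2, -4.7]
width: 15.4
```

Run:
```python
from h import *
plan((588.5,-76,135),0.104)
```

```text
pos [536.9 -99.5 134.6] yaw 0.507 q6 -0.71 F [ 5.3 -8.2 -4.7] w 15.4 t 30.12
shift [56.5 -0.2 -4.5] turn 0.403 or -2.739
```

arm_command(
  targets=[
    [-7.24,0,-0.58,-0.05],
    [-7.24,0,-0.58,-0.05],
    [-7.24,0,-0.58,-0.05],
    [-7.24,0,-0.58,-0.05],
    [-7.24,0,-0.58,-0.05],
    [-7.24,0,-0.58,-0.05],
    [-7.24,0,-0.58,-0.05],
    [-7.24,0,-0.58,-0.05],
    [-7.24,0,-0.58,-0.05],
    [-7.24,0,-0.58,-0.05],
    [-7.24,0,-0.58,-0.05],
    [-7.24,0,-0.58,-0.05],
  ],
)

```text
t: 31.12
ee_pos: [483.6, -165.0, 134.8]
orientation: [-1.402, -0.867, 0.856]
ft_force: [15.2, -5.3, -13.5]
width: 15.5
```

Run:
```python
from h import *
plan((588.5,-76,135),0.104)
```

```text
pos [ 483.6 -165.   134.8] yaw 1.106 q6 -1.46 F [ 15.2  -5.3 -13.5] w 15.5 t 31.12
shift [126.5   0.5 -53.9] turn 1.002 or -2.139
```

arm_command(
  targets=[
    [-7.24,0,-1.4,-0.05],
    [-7.24,0,-1.4,-0.05],
    [-7.24,0,-1.4,-0.05],
    [-7.24,0,-1.2,-0.05],
    [-7.24,0,-1.2,-0.05],
    [-7.24,0,-0.9,-0.05],
    [-7.24,0,-0.58,-0.05],
  ],
)

```text
t: 31.7
ee_pos: [472.9, -214.2, 134.7]
orientation: [-1.265, -1.127, 1.123]
ft_force: [6.2, 1.8, -3.0]
width: 15.6
```

Run:
```python
from h import *
plan((588.5,-76,135),0.104)
```

```text
pos [ 472.9 -214.2  134.7] yaw 1.456 q6 -1.91 F [ 6.2  1.8 -3. ] w 15.6 t 31.7
shift [ 1.505e+02  1.000e-01 -9.900e+01] turn 1.352 or -1.79
```

arm_command(
  targets=[
    [-7.24,0,-0.9,-0.05],
    [-7.24,0,-0.9,-0.05],
    [-7.24,0,-0.8,-0.05],
    [-7.24,0,-0.7,-0.05],
    [-4,0,-0.4,-0.02],
    [0,0,0,0],
    [0,0,0,0],
  ],
)

```text
t: 32.28
ee_pos: [475.4, -246.7, 134.7]
orientation: [-1.162, -1.286, 1.283]
ft_force: [5.9, 3.9, 0.4]
width: 15.8
```

Run:
```python
from h import *
plan((588.5,-76,135),0.104)
p=get_obs()["ee_pos"][:2]; c=np.hypot(*(p-[588.8,-77.8])); print("gate",2*np.arcsin(c/290.4))
for c in ("side","top","wrist"):
  im=get_image(c); cv2.imwrite(f"pics/e_{c}.png",im)
  for th,z in (("gate_post",170),("gate_hinge",140),("catch1_tab",166),("catch1_stop",166),("catch2_tab",166),("catch2_stop",166)):
    print(c,th,[(np.round(d["at"],1).tolist(),round(d["conf"],2),onz(c,d["at"],z).round(1)[:2].tolist()) for d in tip_of(c,th)][:2])
for c in ("side","top"):
  for t in ("muffs","tube_rack","reagent","vial"):
    for d in silhouettes(c,t): print(c,t,np.round(d["at"]),round(d["conf"],2),cv2.boundingRect(d["pixels"].astype(np.uint8)))
```

```text
pos [ 475.4 -246.7  134.7] yaw 1.673 q6 -2.18 F [5.9 3.9 0.4] w 15.8 t 32.28
shift [ 158.2    0.  -129.9] turn 1.569 or -1.573
gate 1.5518556602185685
side gate_post [([364.6, 218.5], 0.85, [479.3, -246.3])]
side gate_hinge [([399.4, 205.5], 0.66, [610.9, -226.2])]
side catch1_tab [([398.4, 205.2], 0.36, [585.4, -246.9])]
side catch1_stop []
side catch2_tab [([271.2, 132.9], 0.71, [484.8, 244.0]), ([397.8, 172.4], 0.42, [679.9, -135.3])]
side catch2_stop [([400.7, 205.1], 0.73, [590.5, -249.6])]
top gate_post []
top gate_hinge [([374.0, 154.1], 0.78, [615.9, -216.4])]
top catch1_tab [([311.3, 135.3], 0.7, [670.3, -22.2]), ([340.2, 132.7], 0.69, [677.8, -111.1])]
top catch1_stop [([310.1, 141.6], 0.66, [650.3, -18.3])]
top catch2_tab [([344.3, 134.8], 0.48, [671.0, -123.5]), ([234.7, 136.1], 0.27, [670.0, 213.1])]
top catch2_stop [([341.2, 130.1], 0.59, [686.1, -114.3])]
wrist gate_post [([313.4, 264.3], 0.62, [474.0, -248.2])]
wrist gate_hinge []
wrist catch1_tab []
wrist catch1_stop []
wrist catch2_tab []
wrist catch2_stop []
side muffs [264. 132.] 0.93 (250, 110, 41, 47)
side muffs [274. 306.] 0.87 (248, 244, 52, 116)
side muffs [270. 207.] 0.61 (256, 185, 28, 46)
side tube_rack [450. 301.] 0.82 (417, 263, 74, 76)
side reagent [408. 308.] 0.87 (392, 281, 30, 49)
top muffs [418. 294.] 0.78 (411, 282, 19, 28)
top muffs [194. 186.] 0.75 (186, 165, 26, 45)
top muffs [286. 229.] 0.44 (277, 222, 25, 22)
top tube_rack [452. 176.] 0.94 (438, 160, 34, 25)
top tube_rack [318. 158.] 0.27 (316, 146, 5, 22)
top reagent [438. 206.] 0.78 (427, 195, 22, 21)
top vial [371. 165.] 0.67 (363, 152, 15, 31)
top vial [233. 130.] 0.46 (230, 127, 11, 12)
```

Run:
```python
from h import *
plan((588.5,-76,135),0.104); print(close_job())
```

```text
pos [ 475.4 -246.3  134.7] yaw 1.673 q6 -2.18 F [ 5.3  3.1 -0.2] w 15.1 t 33.73
shift [ 157.9    0.  -129.9] turn 1.569 or -1.572
the job is handed in; nothing more can be done
None
```

The job is handed in: the muffs hang on the rail, both catches are closed, and the gate is held open at about square. It finished at 33.7 s on the robot's clock.

**What I did**
- **Ear defenders:** I hung the middle-sized set over the rail near its middle and let go. The last side and top views still show it hanging there.
- **Catches:** I squeezed the far catch first (27.8 mm over both plates), then the near one (27.9 mm). Fully closed is 28 mm. In the views after that, the detected tabs sat close to the stops.
- **Gate:** I gripped the post and swung the gate past its detent. The tool had turned 1.57 rad and the post's travel gives about 1.55 rad. The grip still held the post (15–16 mm) against a push of about 6 N when I handed in.

**What disagreed or went wrong**
- **Missed grasps:** The first two grasps of the ear defenders closed on nothing. The fingertips appeared 30 to 40 mm higher than the stated reach, so I worked about 27 mm lower after that. The ear defenders were not disturbed.
- **Second catch:** My centring was about 3 mm off, which gave a sideways push of about 18 N while squeezing.
- **Gate swing:** My estimate of the hinge position was a few millimetres out, so the swing peaked at about 21 N until I corrected it.
- **Detector slips:** In the last views a few catch detections were clearly wrong, and the top view missed the post. I relied on the grip widths and the tool's position instead.

I did not touch the tube rack, the bottle or the vial. In the last pictures the rack and bottle show where they should be. The vial was found only with low confidence, close to its starting place.

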